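# Hold the loaded handheld up to the inspection camera

### The job

Three identical handheld transceivers stand in their chargers, and only one has its cells in: its weight alone tells which. Hold that one up to the inspection camera, the middle of its front 15 cm straight out from the lens, keypad squarely towards the lens and right way up in the picture, so leaned back to match the camera's downward tilt, and finish while still holding it there, keeping still. The two empty ones must be standing fully seated in their own chargers, and the camera and the other things on the bench stay as they are.

Things in the scene. Friction and masses are not known exactly. Their poses are not given: they have to be found in the camera images.
- radio_a: Black handheld, antenna off, upright in charger_a; one of three alike: 34 deep (x), 56 wide (y), 105 tall, straight sides, 12 mm knob on top. Origin: centre of underside, z up; keypad front faces own -x, belt clip (7 mm proud) on +x. Hangs straight gripped by its narrow sides (y) near the top. One of the three, drawn anew each time, has its cells in: about 290 to 320 g; empty ones 160 to 190 g.
- charger_a: Black drop-in charger, fixed, 84 deep (x), 90 wide (y), 40 tall; origin: centre of underside, z up, front -x. Pocket in its middle 39 (x) by 61 (y), floor 12 above the bench, 28 deep: the seated handheld stands loose on the pocket floor with 2.5 mm play all round, its origin 12 above the charger's, its front turned like the charger's front.
- radio_b: Black handheld, antenna off, upright in charger_b; one of three alike: 34 deep (x), 56 wide (y), 105 tall, straight sides, 12 mm knob on top. Origin: centre of underside, z up; keypad front faces own -x, belt clip (7 mm proud) on +x. Hangs straight gripped by its narrow sides (y) near the top. One of the three, drawn anew each time, has its cells in: about 290 to 320 g; empty ones 160 to 190 g.
- charger_b: Black drop-in charger, fixed, 84 deep (x), 90 wide (y), 40 tall; origin: centre of underside, z up, front -x. Pocket in its middle 39 (x) by 61 (y), floor 12 above the bench, 28 deep: the seated handheld stands loose on the pocket floor with 2.5 mm play all round, its origin 12 above the charger's, its front turned like the charger's front.
- radio_c: Black handheld, antenna off, upright in charger_c; one of three alike: 34 deep (x), 56 wide (y), 105 tall, straight sides, 12 mm knob on top. Origin: centre of underside, z up; keypad front faces own -x, belt clip (7 mm proud) on +x. Hangs straight gripped by its narrow sides (y) near the top. One of the three, drawn anew each time, has its cells in: about 290 to 320 g; empty ones 160 to 190 g.
- charger_c: Black drop-in charger, fixed, 84 deep (x), 90 wide (y), 40 tall; origin: centre of underside, z up, front -x. Pocket in its middle 39 (x) by 61 (y), floor 12 above the bench, 28 deep: the seated handheld stands loose on the pocket floor with 2.5 mm play all round, its origin 12 above the charger's, its front turned like the charger's front.
- lens (a point): Centre of the front glass of the small aluminium inspection camera (40 x 40 x 46, barrel 22 long) on a steel post, 382 tall, 95 behind the glass, foot 110 across, at the robot's right. Looks along own -x; own z is up in the picture, own y level. Height (230 to 290) and downward tilt (0.25 to 0.45 rad) are set anew each time and stay unless knocked.
- antenna: Rubber duck antenna stub, 78 long, 13 thick, lying along its x. Loose bystander, origin at the middle of its underside.
- swr_meter: Steel SWR meter block 80 x 150 x 74, two dials on its -x face, two connectors behind. Loose bystander, origin at the middle of its underside.
- resistor_bank: Resistor bank 100 x 150 x 56: six red ceramic tubes between two end plates. Loose bystander, origin at the middle of its underside.
- solder_reel: Solder reel, 60 diameter, 40 tall, standing flat. Loose bystander, origin at the middle of its underside.
- screwdriver: Screwdriver lying along its x, about 200 long, under 35 tall. Loose bystander, origin at the middle of its underside.
- coax_adapter: Steel coax adapter, 18 diameter, 38 tall, standing on end. Loose bystander, origin at the middle of its underside.
- multimeter: Black multimeter 150 x 78 x 41 lying on its back. Loose bystander, origin at the middle of its underside.
Not all that is in view belongs to the job. Leave any blue look-alike of the radio_b alone.

How it is judged:
By the outcome, as a careful person would: the job done as asked, in the order asked, and still so for the second after the job is handed in, while the arm keeps its last pose, push and grip.
It also fails if it takes over 61 s, if anything falls off the work surface, if the arm or the gripper's body presses on something with over 40 N, if the wrist force passes 120 N, or if a joint passes its speed limit or range.

### The arm

A 6-joint arm with a two-finger parallel gripper is mounted at the origin on the work surface. World frame = base frame: x ahead of the robot, y to its left, z up, the work surface at z = 0. Lengths are in mm, angles in rad, forces in N, time in s.
With the tool pointing down it reaches from about 275 to 1000 mm from the base axis. Payload 8.4 kg.
Tool frame: the origin (TCP) lies on the centre line of the jaws, within the pads' length; the fingertips stand 17 mm ahead of it and the grasp point (between the pads) lies 2 mm behind it; z points along the fingers, y is the line along which they close (so a half turn about z gives the same grasp; the last joint's range is limited). The gripper opens to 85 mm and grips with 20 to 120 N. Pads are 22 mm wide; open, the fingers measure 114 mm over their backs; the gripper's body (76 mm by 85 mm) begins 54 mm behind the grasp point. The pads swing forward as they close: fully open they stand 13 mm farther back than shut.
Start: joints at [-1.16, 0.353, 1.633, -0, 1.155, -0.002], TCP at [250.734, -572.504, 248.281] pointing down, gripper open.
Joint ranges: [-2.63, 2.63], [-0.92, 2.1], [0.06, 2.66], [-1.3, 4.44], [0, 2.69], [-3.02, 3.02]. Speed limits (rad/s): [2.22, 2.22, 2.79, 3.14, 3.14, 3.14].

### API

Orientations are given as [roll, pitch, yaw] about the fixed x, y, z axes, in that order (R = Rz(yaw) Ry(pitch) Rx(roll)).
In Python, from rig import r, eyes gives the robot as it stands. The module is installed in compiled form; this text tells all that it offers.
- The arm moves only by the shell command python3 -m inch 'ROWS' [FORCE]. ROWS is JSON, a list of rows, each a list of 7 numbers: the shift along the tool's x, y, z in m, then the turn, a rotation vector about the tool's x, y, z in degrees, then the closure, from -1 (fully open) to 1 (shut). In form: [[x, y, z, rx, ry, rz, gripper], ...]. A call has 1 to 8 rows; each row shifts and turns the commanded pose from where the row before left it, along the tool's axes as they then stand; what a row does not reach is not made up. A row lasts 1/10 s, in which the tool goes at most 50 mm and 8.59 degrees, less where a joint would pass 70% of its speed; a pose out of reach is approached as far as the arm can. A call with a gripper value outside its range is refused whole. The fingers move at their own pace and stop on an object; FORCE is the grip in N (left out, the last holds). Time passes only in rows, so rows that do not move let the fingers close. It gives the time, the measured TCP pose, the force, the opening and the grip force at its end, in the units of the state.
- r.sense(): the state, without advancing time (a new reading comes with each control period).
- eyes.grab_frame(name): name is "scene" or "top"; returns a dict with "img" (384x512x3 uint8, blue, green, red), "fx", "fy", "cx", "cy" (pixels), "R" (3x3) and "t" (3): a world point X has camera coordinates R X + t. Camera axes: x right, y down, z forward; pixel columns grow to the right and rows downward; lengths in mm; the calibration is good to about 2 mm. A picture is of the moment at which its call begins. There is no depth.
- r.sign_off(): hands the job in; it is judged then, once.
The state is a dict: "clock": time; "qpos": joint angles; "qvel": joint speeds; "joint_efforts": joint torques, N m; "eef_pos": TCP position; "tcp_rot": TCP orientation; "contact_force": force on the tool from outside, world axes, zero at the start; "wrist_torque": the same for the moment, N m; "opening": opening from 0.0 (shut) to 1.0 (fully open); "grasp_force": force on a finger pad.
Only numpy, scipy, OpenCV 4.12 (cv2) and the standard library are available. Lean on these libraries where they do the work, as an engineer would, in place of code of your own. Each camera call takes 0.05 s, during which the arm holds its last target. There are 200 camera calls.

## Working session

There is one attempt and no reset: what is moved stays moved. The work goes in short steps, Python scripts to look and compute and a shell command to move; the robot and the scene stay as the last step left them, time stands still between calls to the robot, and variables do not carry over. Pictures are saved under pics/ and viewed, at most 10 in all, crops included, and the job is handed in when it is done.

```bash
mkdir -p pics
python3 - <<'E'
from rig import r,eyes
import cv2,numpy as np
np.set_printoptions(suppress=True,precision=3)
for n in("scene","top"):
    f=eyes.grab_frame(n); cv2.imwrite(f"pics/{n}0.png",f["img"]); 
    R=np.array(f["R"]);t=np.array(f["t"]);print(n,f["fx"],f["cx"],f["cy"],(-R.T@t),R.round(3).tolist())
print(r.sense())
E
```

```text
scene 490.16882012184675 256.9961254780208 188.2214015529441 [1129.487 -273.112 1185.616] [[0.482, 0.876, -0.005], [0.746, -0.413, -0.523], [-0.46, 0.248, -0.852]]
top 418.5868076282557 253.23382919002086 193.01703411099442 [ 401.339   43.713 1442.955] [[0.027, -1.0, 0.006], [-0.99, -0.028, -0.139], [0.139, -0.003, -0.99]]
{'clock': 0.1, 'qpos': array([-1.16 ,  0.354,  1.634,  0.   ,  1.155, -0.002]), 'qvel': array([ 0.001, -0.001, -0.   , -0.001,  0.001, -0.001]), 'joint_efforts': array([ -0.002, -60.636, -34.282,  -0.   ,   0.004,   0.   ]), 'eef_pos': array([ 250.575, -572.13 ,  247.647]), 'tcp_rot': array([-3.14 , -0.   ,  0.413]), 'contact_force': array([-0.297,  0.339,  0.768]), 'wrist_torque': array([-0.004,  0.031,  0.008]), 'grasp_force': 0.0, 'opening': 1.0030328551582968}
```

View pics/scene0.png

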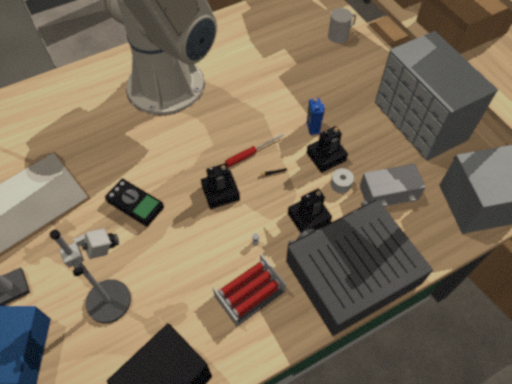

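View pics/top0.png

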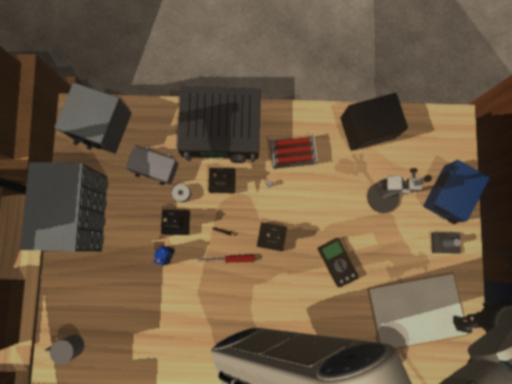

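The black handhelds in chargers appear in the scene view at about (220,180), (327,148) and (310,208). The blue look-alike is at (316,115). In the top view the same three are at (271,236), (175,222) and (221,180), with the blue one at (163,255). The inspection camera is at scene (95,240) / top (400,183). I'll take close crops to check these.

Run:
```python
import cv2,numpy as np
s=cv2.imread("pics/scene0.png");t=cv2.imread("pics/top0.png")
up=lambda i,x,y,w,h,k:cv2.convertScaleAbs(cv2.resize(i[y:y+h,x:x+w],None,fx=k,fy=k,interpolation=cv2.INTER_CUBIC),alpha=1.6,beta=15)
cv2.imwrite("pics/c1.png",up(s,195,90,160,150,4))
cv2.imwrite("pics/c2.png",up(t,150,160,150,110,5))
cv2.imwrite("pics/c3.png",np.hstack([up(s,45,222,90,100,5)[:500,:400],up(t,365,155,80,100,5)]))
```

```text
(no output)
```

View pics/c1.png

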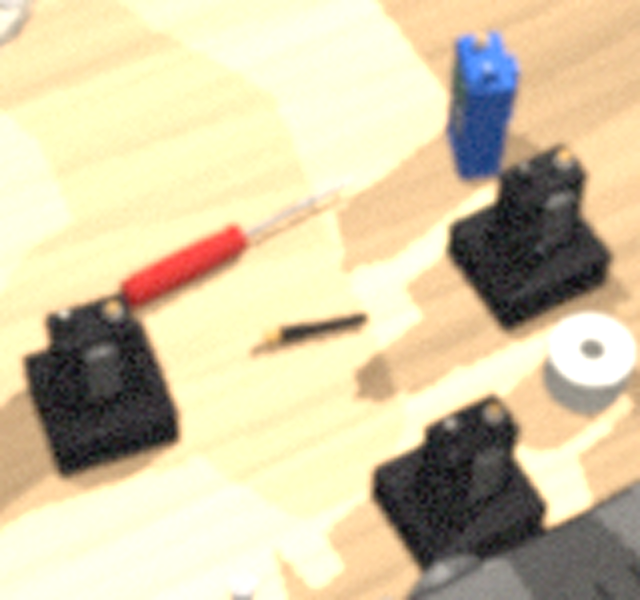

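View pics/c2.png

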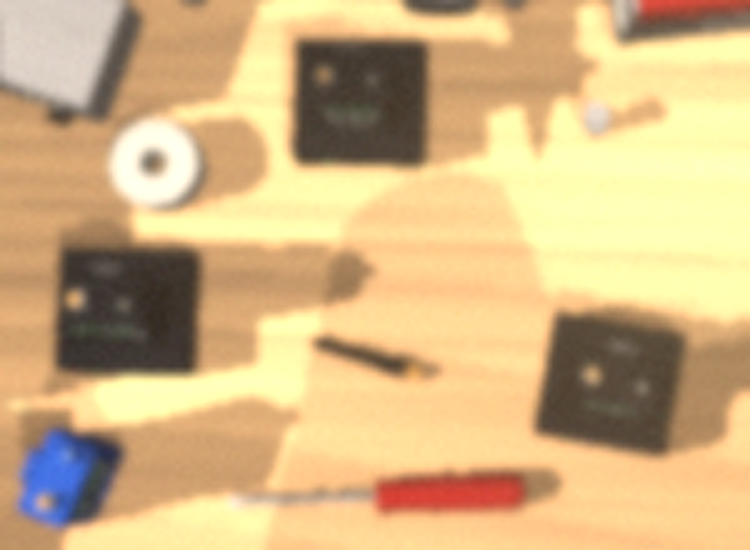

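View pics/c3.png

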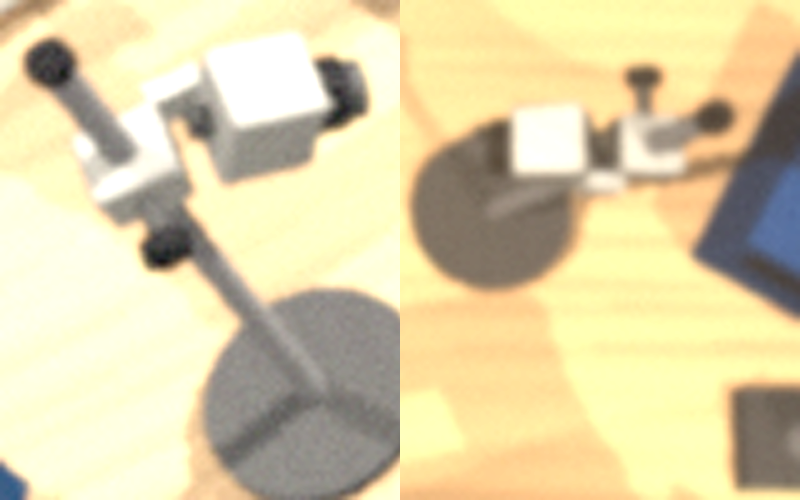

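The crops confirm three black radios, each with a gold and a silver knob, clip towards +x and keypad towards the robot. The blue one is separate. The inspection camera's box top corners are clear in both views. Next I'll measure the chargers and the camera box.

```bash
cat > h.py <<'E'
import numpy as np,cv2
from rig import r,eyes
from scipy.ndimage import map_coordinates
from scipy.optimize import least_squares
np.set_printoptions(suppress=True,precision=3)
def grab(name,n=6):
    F=[eyes.grab_frame(name) for _ in range(n)]; f=dict(F[0])
    f["img"]=np.mean([a["img"] for a in F],0); f["R"]=np.array(f["R"]);f["t"]=np.array(f["t"]); return f
def proj(f,X):
    c=np.atleast_2d(X)@f["R"].T+f["t"]; return np.c_[f["fx"]*c[:,0]/c[:,2]+f["cx"],f["fy"]*c[:,1]/c[:,2]+f["cy"]]
def plane(f,p,z):
    d=f["R"].T@np.array([(p[0]-f["cx"])/f["fx"],(p[1]-f["cy"])/f["fy"],1]); c=-f["R"].T@f["t"]; return c+d*(z-c[2])/d[2]
def tri(obs):
    A=[]
    for f,p in obs:
        P=np.c_[f["R"],f["t"]]; u=(p[0]-f["cx"])/f["fx"];v=(p[1]-f["cy"])/f["fy"]; A+=[u*P[2]-P[0],v*P[2]-P[1]]
    h=np.linalg.svd(np.array(A))[2][-1]; return h[:3]/h[3]
def edge(img,a,b,w=2.5):
    """subpixel line near a-b: (n,c) with n.p=c, rms"""
    g=cv2.cvtColor(img.astype(np.float32),cv2.COLOR_BGR2GRAY); a=np.array(a,float);b=np.array(b,float)
    for _ in range(2):
        d=(b-a)/np.linalg.norm(b-a);n=np.array([-d[1],d[0]]);s=np.arange(-w,w+.01,.25);P=[]
        for u in np.linspace(.15,.85,15):
            q=a+u*(b-a); L=q[:,None]+n[:,None]*s; v=map_coordinates(g,[L[1],L[0]],order=3)
            gr=np.gradient(v); gr=np.clip(gr*np.sign(gr[np.abs(gr).argmax()]),0,None)**2; P.append(q+n*(gr@s)/gr.sum())
        P=np.array(P); vx,vy,x0,y0=cv2.fitLine(P.astype(np.float32),cv2.DIST_HUBER,0,.01,.01).ravel()
        n=np.array([-vy,vx]);c=n@[x0,y0]; a=a-n*(n@a-c);b=b-n*(n@b-c)
    return n,c,np.std(P@n-c)
def quad(img,pts,w=2.5):
    E=[edge(img,pts[i],pts[(i+1)%4],w) for i in range(4)]
    return np.array([np.linalg.solve([E[i-1][0],E[i][0]],[E[i-1][1],E[i][1]]) for i in range(4)]),[round(e[2],2) for e in E]
E
python3 - <<'E'
from h import *
import pickle
S,T=grab("scene"),grab("top"); pickle.dump((S,T),open("f0.pkl","wb"))
# camera box top: order front+x, front-x, rear-x, rear+x
qs,e1=quad(S["img"],np.array([(328,103),(297,32),(205,50),(228,125)])/5+[45,222])
qt,e2=quad(T["img"],np.array([(112,108),(112,175),(187,178),(183,105)])/5+[365,155])
print(qs,e1,qt,e2)
C=np.array([tri([(S,a),(T,b)]) for a,b in zip(qs,qt)]);print(C)
print("sides",[np.linalg.norm(C[i]-C[(i+1)%4]) for i in range(4)])
print("reproj",proj(S,C)-qs,proj(T,C)-qt)
x=((C[0]+C[1])-(C[2]+C[3]));x/=np.linalg.norm(x);print("look",x,"tilt",np.arcsin(-x[2]),"yaw",np.arctan2(x[1],x[0]))
for k,pts in {"P":[(555,312),(685,332),(668,455),(537,433)],"Q":[(297,40),(427,40),(424,163),(294,160)],"W":[(63,248),(200,252),(197,373),(58,370)]}.items():
    q,e=quad(T["img"],np.array(pts)/5+[150,160]); W=np.array([plane(T,p,40) for p in q]);c=W.mean(0)
    print(k,q.round(1).tolist(),e,W[:,:2].round(1).tolist(),"c",c, "yaw",[np.arctan2(*(W[0]-W[1])[:2][::-1])-np.pi/2,np.arctan2(*(W[0]-W[3])[:2][::-1])],
     "size",np.linalg.norm(W[0]-W[1]),np.linalg.norm(W[1]-W[2]))
E
```

```text
[[111.307 242.832]
 [103.435 228.287]
 [ 85.706 231.838]
 [ 90.84  247.289]] [np.float64(0.2), np.float64(0.06), np.float64(0.08), np.float64(0.02)] [[386.901 176.894]
 [386.908 189.221]
 [402.208 188.998]
 [400.508 175.862]] [np.float64(0.08), np.float64(0.06), np.float64(0.08), np.float64(0.08)]
[[ 619.012 -330.7    294.469]
 [ 583.098 -331.329  297.296]
 [ 582.847 -365.642  314.05 ]
 [ 619.178 -365.642  310.522]]
sides [np.float64(36.03063492023036), np.float64(38.18557056430716), np.float64(36.50184849007597), np.float64(38.453577006385)]
reproj [[-0.243  0.005]
 [ 0.867 -0.019]
 [-0.241  0.002]
 [ 1.137 -0.019]] [[-0.166 -0.056]
 [ 0.608  0.192]
 [-0.167 -0.052]
 [ 0.777  0.235]]
look [ 0.001  0.904 -0.428] tilt 0.4423956533039839 yaw 1.5695577258413176
P [[260.79998779296875, 220.6999969482422], [287.20001220703125, 225.0], [282.5, 251.0], [256.1000061035156, 246.3000030517578]] [np.float64(0.35), np.float64(0.07), np.float64(0.03), np.float64(0.06)] [[505.9, 12.1], [493.9, -76.7], [406.9, -62.4], [420.1, 25.5]] c [456.722 -25.371  40.   ] yaw [np.float64(-0.13403808196659206),
[... 255 characters left out ...]
.06), np.float64(0.03), np.float64(0.09), np.float64(0.09)] [[682.9, 194.0], [686.3, 104.3], [597.3, 102.4], [597.0, 194.4]] c [640.86  148.783  40.   ] yaw [np.float64(0.037767650548651055), np.float64(-0.005246371536900228)] size 89.73805774232032 88.96565440982036
W [[161.5, 209.39999389648438], [189.8000030517578, 207.89999389648438], [188.60000610351562, 234.39999389648438], [160.3000030517578, 235.10000610351562]] [np.float64(0.17), np.float64(0.08), np.float64(0.13), np.float64(0.54)] [[534.4, 346.7], [542.3, 251.8], [453.5, 251.7], [448.7, 345.7]] c [494.727 298.976  40.   ] yaw [np.float64(0.08299297610314182), np.float64(0.01171354002934726)] size 95.2881631792425 88.87388523245247
```

Run:
```python
from h import *
import pickle
S,T=pickle.load(open("f0.pkl","rb"))
x=np.array([0.,.904,-.428]);y=np.array([-1,0,0.]);z=np.array([0,.428,.904])
C=np.array([601,-348.3,304.1])
for L in(38,40,46):
  for H in (40,46):
    print(L,H,proj(S,[C+x*L/2-y*20,C-x*L/2-y*20,C+x*L/2-y*20-z*H,C-x*L/2-y*20-z*H,C+x*(L/2+22)-z*H/2]).round(1).tolist(),proj(T,C+x*(L/2+22)-z*H/2))
up=lambda f,x,y,w,h,k:cv2.convertScaleAbs(cv2.resize(f["img"].clip(0,255).astype(np.uint8)[y:y+h,x:x+w],None,fx=k,fy=k,interpolation=cv2.INTER_CUBIC),alpha=1.3,beta=40)
cv2.imwrite("pics/c4.png",np.hstack([up(S,84,222,40,50,10),up(T,372,160,40,50,10)]))
```

```text
38 40 [[111.0, 243.4], [92.1, 247.6], [107.6, 254.6], [89.2, 259.0], [116.3, 239.0]] [[380.078 184.581]]
38 46 [[111.0, 243.4], [92.1, 247.6], [107.2, 256.3], [88.7, 260.6], [116.1, 239.8]] [[380.236 184.744]]
40 40 [[111.5, 243.3], [91.6, 247.7], [108.1, 254.5], [88.7, 259.1], [116.8, 238.9]] [[379.715 184.596]]
40 46 [[111.5, 243.3], [91.6, 247.7], [107.6, 256.1], [88.3, 260.7], [116.5, 239.7]] [[379.874 184.759]]
46 40 [[113.0, 243.0], [90.1, 248.1], [109.5, 254.2], [87.2, 259.4], [118.2, 238.5]] [[378.627 184.641]]
46 46 [[113.0, 243.0], [90.1, 248.1], [109.0, 255.8], [86.8, 261.1], [117.9, 239.4]] [[378.788 184.804]]
```

View pics/c4.png

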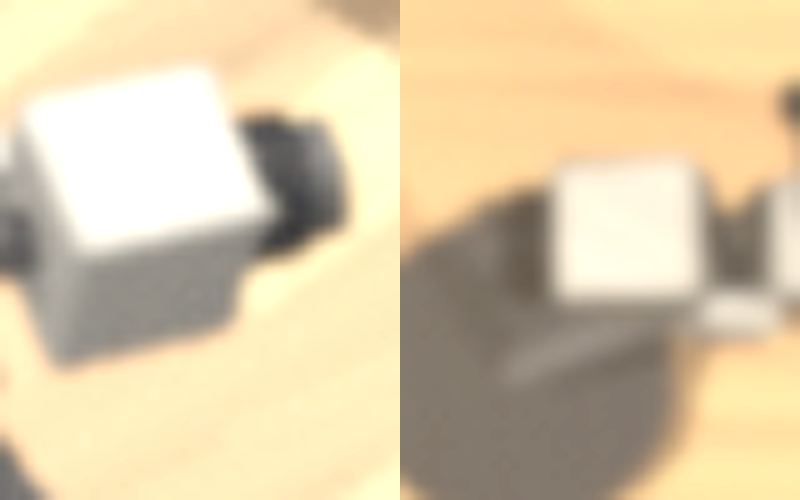

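```bash
cat > cam.py <<'E'
from h import *
import pickle
S,T=pickle.load(open("f0.pkl","rb"))
o=np.array([84,222]);k=lambda p:np.array(p)/10.+o
qs,e1=quad(S["img"],k([(270,213),(212,68),(25,98),(83,250)]),2)
q2,e2=quad(S["img"],k([(270,213),(83,250),(62,368),(238,325)]),2)
qt,e3=quad(T["img"],np.array([(153,158),(153,302),(298,302),(296,158)])/10+[372,160],2)
print(e1,e2,e3);print(qs,q2,qt)
def axes(yaw,t):
    x=np.array([np.cos(yaw)*np.cos(t),np.sin(yaw)*np.cos(t),-np.sin(t)]);y=np.array([-np.sin(yaw),np.cos(yaw),0]);return x,y,np.cross(x,y)
def model(p):
    x,y,z=axes(p[3],p[4]);L,W,H=p[5:8]
    g=lambda a,b,c:p[:3]+x*a*L/2+y*b*W/2+z*c*H/2     # y=-worldx
    top=[g(1,-1,1),g(1,1,1),g(-1,1,1),g(-1,-1,1)]; return top,[g(1,-1,1),g(-1,-1,1),g(-1,-1,-1),g(1,-1,-1)]
def res(p,pr):
    a,b=model(p);R=np.r_[(proj(S,a)-qs).ravel(),(proj(S,b)-q2).ravel()*.8,((proj(T,a)-qt)*[[1,1],[1,1],[.4,1],[.4,1]]).ravel()]
    return np.r_[R/.3,(p[5:8]-pr)/1.5]
for pr in ([38,38,44],[44,38,38],[40,40,40]):
    s=least_squares(res,[601,-350,280,1.57,.4]+pr,args=(pr,));p=s.x
    J=np.linalg.inv(s.jac.T@s.jac);x,y,z=axes(p[3],p[4])
    for L in (40,46): print(pr,"cost",s.cost,p,"sd tilt",J[4,4]**.5,"lens",p[:3]+x*(L/2+22))
g=T["img"].astype(np.uint8);hsv=cv2.cvtColor(g,cv2.COLOR_BGR2HSV)
m=((hsv[...,1]<70)&(hsv[...,2]<150)).astype(np.uint8);m[:,:360]=0;m[:,402:]=0;m[:172]=0;m[220:]=0
c=max(cv2.findContours(m,0,1)[0],key=cv2.contourArea)[:,0]
# foot: robust circle from world points on lower-left arc
W=np.array([plane(T,q,8)[:2] for q in c]);W=W[(c[:,1]>196)|(c[:,0]<372)]
s=least_squares(lambda v:np.hypot(W[:,0]-v[0],W[:,1]-v[1])-v[2],[560,-340,55],loss="soft_l1");print("foot",s.x,len(W))
E
python3 cam.py
```

```text
[np.float64(0.2), np.float64(0.06), np.float64(0.09), np.float64(0.03)] [np.float64(0.03), np.float64(0.33), np.float64(0.05), np.float64(0.42)] [np.float64(0.13), np.float64(0.05), np.float64(0.09), np.float64(0.08)]
[[111.335 242.872]
 [103.407 228.275]
 [ 85.283 231.902]
 [ 91.545 247.129]] [[117.718 241.488]
 [ 93.044 246.813]
 [ 88.073 258.938]
 [101.589 255.744]] [[386.987 176.878]
 [386.852 189.223]
 [402.219 189.033]
 [400.512 175.846]]
[38, 38, 44] cost 229.46309326881973 [ 601.923 -359.649  286.876    1.634    0.602   40.494   37.499   43.24 ] sd tilt 0.015103780224371999 lens [ 599.751 -325.096  263.099]
[38, 38, 44] cost 229.46309326881973 [ 601.923 -359.649  286.876    1.634    0.602   40.494   37.499   43.24 ] sd tilt 0.015103780224371999 lens [ 599.596 -322.628  261.401]
[44, 38, 38] cost 232.80366183229197 [ 602.075 -359.565  287.804    1.643    0.624   41.38    37.69    41.149] sd tilt 0.015460976703638144 lens [ 599.618 -325.575  263.256]
[44, 38, 38] cost 232.80366183229197 [ 602.075 -359.565  287.804    1.643    0.624   41.38    37.69    41.149] sd tilt 0.015460976703638144 lens [ 599.442 -323.147  261.503]
[40, 40, 40] cost 230.13148447040663 [ 601.989 -359.557  287.495    1.638    0.614   40.87    37.811   41.858] sd tilt 0.01535687227001069 lens [ 599.675 -325.315  263.284]
[40, 40, 40] cost 230.13148447040663 [ 601.989 -359.557  287.495    1.638    0.614   40.87    37.811   41.858] sd tilt 0.01535687227001069 lens [ 599.509 -322.869  261.555]
foot [-2483556.803   274798.159  2499333.767] 52
```

```bash
sed -i '/^def res/,$d' cam.py
cat >> cam.py <<'E'
def lines(img,pts,w=2): return [edge(img,pts[i],pts[i+1],w) for i in range(0,len(pts),2)]
# (view, edge, model corner pair (top/side lists), weight)
a=k([(212,68),(25,98),(25,98),(83,250),(83,250),(270,213),(62,368),(238,325)]);LS=lines(S["img"],a)
b=np.array([(153,158),(153,302),(153,302),(298,302),(296,158),(153,158)])/10+[372,160];LT=lines(T["img"],b)
def res(p,pr,full=True):
    t,s=model(p);x,y,z=axes(p[3],p[4]);R=[]
    for (n,c,_),pr2 in zip(LS,[(t[1],t[2]),(t[2],t[3]),(t[3],t[0]),(s[2],s[3])]): R+=list((proj(S,pr2)@n-c)/.2)
    for (n,c,_),pr2,w in zip(LT,[(t[0],t[1]),(t[1],t[2]),(t[3],t[0])],[.35,.2,.2]): R+=list((proj(T,pr2)@n-c)/w)
    R+=list(((proj(S,[s[2],s[3],t[0],t[1],p[:3]+x*(p[5]/2+22)])-[[90.5,258.8],[107.8,254.5],[111.2,243.2],[104.5,228.6],[117.0,240.0]])/.6).ravel())
    return np.r_[R,(p[5:8]-pr)/1.5]
for pr in ([40,40,46],[46,40,40],[38,38,40]):
    s=least_squares(res,[601,-350,280,1.57,.4]+pr,args=(pr,),loss="soft_l1");p=s.x
    J=np.linalg.inv(s.jac.T@s.jac);x,y,z=axes(p[3],p[4])
    print(pr,"cost",s.cost,p,"sd",J[3,3]**.5,J[4,4]**.5,"lens",p[:3]+x*(p[5]/2+22)); print(s.fun.round(1))
for n,f,(x0,y0,w,h) in (("top",T,(362,172,40,46)),("scene",S,(80,275,56,52))):
    sat=cv2.cvtColor(f["img"].astype(np.uint8),cv2.COLOR_BGR2HSV)[y0:y0+h,x0:x0+w,1]
    _,m=cv2.threshold(sat,0,255,cv2.THRESH_BINARY_INV|cv2.THRESH_OTSU)
    c=max(cv2.findContours(m,0,1)[0],key=cv2.contourArea)[:,0]+[x0,y0]
    c=c[(c[:,0]>x0+1)&(c[:,0]<x0+w-2)&(c[:,1]>y0+1)&(c[:,1]<y0+h-2)]
    c=c[c[:,1]>190] if n=="top" else c
    W=np.array([plane(f,q,8)[:2] for q in c])
    s=least_squares(lambda v:np.hypot(W[:,0]-v[0],W[:,1]-v[1])-55-0*v[0],[555,-410],loss="soft_l1",f_scale=2);print(n,"foot",s.x,s.cost,len(W))
E
python3 cam.py|tail -n +15
```

```text
[46, 40, 40] cost 12.9123087790235 [ 601.282 -356.901  286.043    1.566    0.439   39.515   37.441   41.029] sd 0.011488161020113873 0.01998788879283791 lens [ 601.459 -319.112  268.277]
[ 0.7  0.7 -0.4  0.3  0.1 -0.3 -0.2  0.1 -0.5  0.4  1.9  0.4 -0.4 -2.8
 -3.3 -0.  -0.1 -0.3 -0.  -0.6  0.7 -0.8 -0.4 -1.6 -4.3 -1.7  0.7]
[38, 38, 40] cost 8.673712718287412 [ 601.3   -356.845  285.991    1.563    0.431   38.985   37.35    41.126] sd 0.011923339021387227 0.01999721688026202 lens [ 601.599 -319.146  268.66 ]
[ 0.7  0.9 -0.8  0.2  0.2 -0.4 -0.1  0.  -0.1  0.7  1.6  0.4 -0.3 -2.9
 -2.9 -0.1 -0.1 -0.3 -0.3 -0.6  0.5 -0.8 -0.5 -1.7  0.7 -0.4  0.8]
top foot [ 608.183 -410.095] 84.37775886339286 53
scene foot [ 598.072 -410.741] 680.2262466177037 133
```

Lens is at about (601.5, -318.5, 268.4), tilt 0.43, looking along +y. I'll check radio yaw and centre from the knobs while moving over the nearest radio, P.

```bash
python3 - <<'E'
from h import *
import pickle
S,T=pickle.load(open("f0.pkl","rb"))
K={"P":[(591,375),(642,387),(.0,0)],"Q":[(324,75),(372,79)],"W":[(75,298),(124,304)]}
Ks={"P":[(114,305),(64,315)],"Q":[(493,412),(450,423)],"W":[(564,157),(524,168)]}
for k in K:
    g,s=[tri([(T,np.array(K[k][i])/5+[150,160]),(S,np.array(Ks[k][i])/4+[195,90])]) for i in(0,1)]
    d=s-g; print(k,g,s,np.arctan2(d[1],d[0])+np.pi/2)
E
python3 -m inch '[[0,0,0,0,0,8,-1],[0,0,0,0,0,8,-1],[0,0,0,0,0,8,-1],[0,0,0,0,0,8,-1],[0.009,-0.0407,0,0,0,0,-1],[0.009,-0.0407,0,0,0,0,-1],[0.009,-0.0407,0,0,0,0,-1],[0.009,-0.0407,0,0,0,0,-1]]' 60
python3 -m inch '[[0.009,-0.0407,0,0,0,0,-1],[0.009,-0.0407,0,0,0,0,-1],[0.009,-0.0407,0,0,0,0,-1],[0.009,-0.0407,0,0,0,0,-1],[0.009,-0.0407,0,0,0,0,-1],[0.009,-0.0407,0,0,0,0,-1],[0.009,-0.0407,0,0,0,0,-1],[0.009,-0.0407,0,0,0,0,-1]]'
python3 -m inch '[[0.009,-0.0407,0,0,0,0,-1],[0.009,-0.0407,0,0,0,0,-1],[0,0,0,0,0,0,-1],[0,0,0,0,0,0,-1]]'
```

```text
P [455.553  -9.472 126.017] [448.697 -41.726 128.759] -0.20945022599382668
Q [642.278 165.115 121.651] [639.318 133.988 129.038] -0.0948195642624241
W [494.916 316.078 124.299] [491.859 284.621 128.189] -0.09687461025439004
clock: 1.5
eef_pos: [310.3, -415.2, 248.3]
tcp_rot: [3.141, -0.0, -0.146]
contact_force: [0.3, -0.3, 0.6]
opening: 1.004
grasp_force: 0.0
clock: 2.3
eef_pos: [428.9, -103.3, 248.6]
tcp_rot: [3.141, -0.001, -0.146]
contact_force: [-0.1, -0.6, -0.7]
opening: 0.997
grasp_force: 0.0
clock: 2.7
eef_pos: [458.2, -26.4, 248.3]
tcp_rot: [3.141, 0.0, -0.143]
contact_force: [-0.4, -1.3, 0.3]
opening: 1.0
grasp_force: 0.0
```

```bash
cat > w.py <<'E'
from h import *
F=[];E=[]
for _ in range(14):
    eyes.grab_frame("top"); s=r.sense(); F.append(s["contact_force"]);E.append(s["joint_efforts"])
print("F",np.mean(F,0),"sd",np.std(F,0),"E",np.mean(E,0)[1:3],np.std(E,0)[1:3])
E
python3 w.py
python3 -m inch '[[-0.002,0,0.03,0,0,0,-1],[0,0,0.03,0,0,0,-1],[0,0,0.03,0,0,0,-1],[0,0,0.03,0,0,0,-1],[0,0,0.02,0,0,0,-1],[0,0,0.011,0,0,0,-1],[0,0,0,0,0,0,-1]]' 60
python3 -m inch '[[0,0,0,0,0,0,1],[0,0,0,0,0,0,1],[0,0,0,0,0,0,1],[0,0,0,0,0,0,1],[0,0,0,0,0,0,1],[0,0,0,0,0,0,1],[0,0,0,0,0,0,1]]' 60
```

```text
F [-0.006 -0.051 -0.08 ] sd [0.463 0.506 0.379] E [-39.38  -32.599] [0.087 0.102]
clock: 4.1
eef_pos: [455.4, -26.6, 96.2]
tcp_rot: [3.141, 0.002, -0.146]
contact_force: [-0.3, -0.8, -0.5]
opening: 0.998
grasp_force: 0.0
clock: 4.8
eef_pos: [457.4, -26.8, 98.6]
tcp_rot: [-3.141, -0.003, -0.146]
contact_force: [-0.4, -0.0, 7.6]
opening: 0.645
grasp_force: 64.0
```

```bash
python3 -m inch '[[0,0,-0.01,0,0,0,1],[0,0,-0.02,0,0,0,1],[0,0,-0.03,0,0,0,1],[0,0,-0.03,0,0,0,1],[0,0,-0.03,0,0,0,1],[0,0,-0.02,0,0,0,1],[0,0,-0.011,0,0,0,1],[0,0,0,0,0,0,1]]' 60
python3 -m inch '[[0,0,0,0,0,0,1],[0,0,0,0,0,0,1]]'; python3 w.py
```

```text
clock: 5.6
eef_pos: [456.7, -26.8, 249.8]
tcp_rot: [-3.141, -0.003, -0.146]
contact_force: [-0.3, -0.2, -1.7]
opening: 0.647
grasp_force: 64.1
clock: 5.8
eef_pos: [455.3, -26.7, 247.1]
tcp_rot: [3.141, 0.002, -0.146]
contact_force: [0.3, -0.7, -1.8]
opening: 0.648
grasp_force: 64.1
F [-0.031 -0.112 -1.962] sd [0.51  0.383 0.609] E [-40.03 -33.23] [0.17  0.056]
```

The lift reads 1.88 N (about 190 g), so P is empty. I'll put it back.

```bash
python3 -m inch '[[0,0,0.03,0,0,0,1],[0,0,0.03,0,0,0,1],[0,0,0.03,0,0,0,1],[0,0,0.02,0,0,0,1],[0,0,0.01,0,0,0,1],[0,0,0.01,0,0,0,1],[0,0,0.01,0,0,0,1],[0,0,0.008,0,0,0,1]]' 60
python3 -m inch '[[0,0,0.002,0,0,0,1],[0,0,0,0,0,0,1],[0,0,0,0,0,0,1]]'
```

```text
clock: 7.3
eef_pos: [456.3, -26.8, 100.0]
tcp_rot: [-3.142, -0.0, -0.146]
contact_force: [0.4, 0.9, -1.6]
opening: 0.645
grasp_force: 66.3
clock: 7.6
eef_pos: [456.4, -26.8, 98.6]
tcp_rot: [-3.142, -0.001, -0.146]
contact_force: [-1.6, 0.5, 3.1]
opening: 0.644
grasp_force: 66.7
```

```bash
python3 -m inch '[[0,0,0,0,0,0,-1],[0,0,0,0,0,0,-1],[0,0,0,0,0,0,-1],[0,0,0,0,0,0,-1],[0,0,-0.01,0,0,0,-1],[0,0,-0.03,0,0,0,-1],[0,0,-0.04,0,0,0,-1],[0,0,-0.04,0,0,0,-1]]' 60
python3 -m inch '[[0,0,0,0,0,-8,-1],[0.0267,-0.0253,0,0,0,0,-1],[0.0267,-0.0253,0,0,0,0,-1],[0.0267,-0.0253,0,0,0,0,-1],[0.0267,-0.0253,0,0,0,0,-1],[0.0267,-0.0253,0,0,0,0,-1],[0.0267,-0.0253,0,0,0,0,-1],[0.0267,-0.0253,0,0,0,0,-1]]'
python3 -m inch '[[0,0,0,0,0,0,-1],[0,0,0,0,0,0,-1]]'
python3 - <<'E'
from h import *
S,T=grab("scene",1),grab("top",1)
up=lambda f,x,y,w,h,k:cv2.convertScaleAbs(cv2.resize(f["img"].clip(0,255).astype(np.uint8)[y:y+h,x:x+w],None,fx=k,fy=k,interpolation=cv2.INTER_CUBIC),alpha=1.5,beta=30)
cv2.imwrite("pics/c5.png",np.hstack([up(S,195,130,100,120,4),up(T,200,160,100,120,4)]))
E
```

```text
clock: 8.4
eef_pos: [455.6, -26.7, 220.1]
tcp_rot: [3.142, 0.001, -0.146]
contact_force: [1.4, -1.0, -0.9]
opening: 1.002
grasp_force: 0.0
clock: 9.2
eef_pos: [645.0, 150.4, 219.0]
tcp_rot: [3.142, -0.0, -0.006]
contact_force: [-0.2, 0.3, -0.2]
opening: 1.001
grasp_force: 0.0
clock: 9.4
eef_pos: [643.8, 149.5, 218.3]
tcp_rot: [3.141, 0.001, -0.005]
contact_force: [-0.0, 0.2, 0.2]
opening: 1.001
grasp_force: 0.0
```

View pics/c5.png

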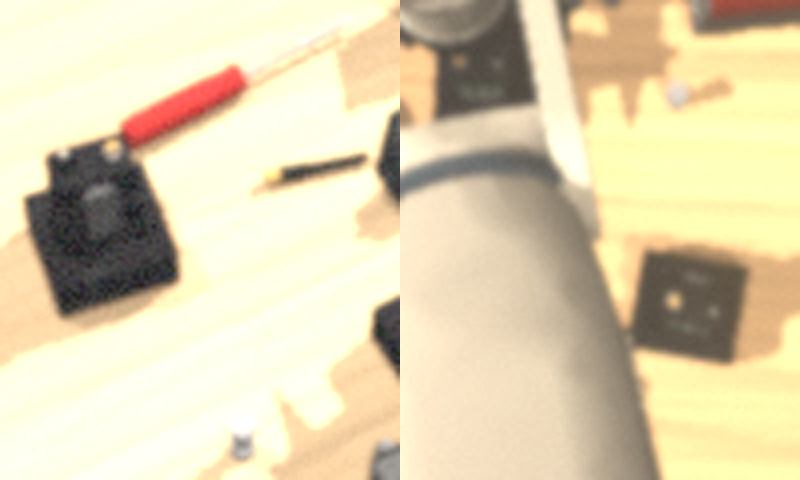

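Radio P is back as it was: the scene gold knob is at (223,167), against (223.5,166) before. Next is Q.

```bash
python3 -m inch '[[-0.001,0,0.03,0,0,0,-1],[0,0,0.03,0,0,0,-1],[0,0,0.03,0,0,0,-1],[0,0,0.02,0,0,0,-1],[0,0,0.011,0,0,0,-1],[0,0,0,0,0,0,-1]]' 60
python3 -m inch '[[0,0,0,0,0,0,1],[0,0,0,0,0,0,1],[0,0,0,0,0,0,1],[0,0,0,0,0,0,1],[0,0,0,0,0,0,1],[0,0,0,0,0,0,1]]' 60
python3 -m inch '[[0,0,-0.01,0,0,0,1],[0,0,-0.02,0,0,0,1],[0,0,-0.03,0,0,0,1],[0,0,-0.03,0,0,0,1],[0,0,-0.02,0,0,0,1],[0,0,-0.011,0,0,0,1],[0,0,0,0,0,0,1],[0,0,0,0,0,0,1]]' 60
python3 w.py
```

```text
clock: 10.1
eef_pos: [641.9, 148.3, 96.3]
tcp_rot: [3.141, 0.003, -0.007]
contact_force: [0.1, 0.5, 0.7]
opening: 1.001
grasp_force: 0.0
clock: 10.7
eef_pos: [644.2, 149.5, 99.1]
tcp_rot: [-3.141, -0.003, -0.006]
contact_force: [0.2, 0.3, 7.7]
opening: 0.646
grasp_force: 64.4
clock: 11.5
eef_pos: [642.5, 149.1, 217.5]
tcp_rot: [3.141, 0.001, -0.006]
contact_force: [-0.4, 0.2, -3.5]
opening: 0.645
grasp_force: 64.3
F [ 0.034  0.06  -2.905] sd [0.417 0.5   0.495] E [-67.693 -34.888] [0.465 0.254]
```

Q reads 2.9 N (about 296 g), so it's the one with cells. Carry it to the camera.

```bash
python3 -m inch '[[-0.003,0.02,-0.0016,0,0,0,1],[-0.005,0.035,-0.0016,0,0,0,1],[-0.006,0.045,-0.0016,0,0,0,1],[-0.006,0.045,-0.0016,0,0,0,1],[-0.006,0.045,-0.0016,0,0,0,1],[-0.006,0.045,-0.0016,0,0,0,1],[-0.005,0.04,-0.0016,0,0,0,1],[-0.003,0.026,-0.0016,0,0,0,1]]' 60
python3 -m inch '[[0,0,0,0,0,-7.5,1],[0,0,0,0,0,-7.5,1],[0,0,0,0,0,-7.5,1],[0,0,0,0,0,-7.5,1],[0,0,0,0,0,-7.5,1],[0,0,0,0,0,-7.5,1],[0,0,0,0,0,-7.5,1],[0,0,0,0,0,-7.5,1]]'
python3 -m inch '[[0,0,0,0,0,-7.5,1],[0,0,0,0,0,-7.5,1],[0,0,0,0,0,-7.5,1],[0,0,0,0,0,-7.5,1],[0,0,0,0,-6,0,1],[0,0,0,0,-6,0,1],[0,0,0,0,-6,0,1],[0,0,0,0,-6.6,0,1]]'
python3 -m inch '[[0,0,0,0,0,0,1],[0,0,0,0,0,0,1],[0,0,0,0,0,0,1]]'
python3 w.py
```

```text
clock: 13.0
eef_pos: [600.1, -155.1, 231.4]
tcp_rot: [3.141, -0.0, -0.008]
contact_force: [0.0, -0.0, -3.1]
opening: 0.645
grasp_force: 64.7
clock: 13.8
eef_pos: [600.8, -152.3, 231.3]
tcp_rot: [3.141, 0.0, 1.046]
contact_force: [0.2, 0.5, -2.6]
opening: 0.646
grasp_force: 64.8
clock: 14.6
eef_pos: [601.3, -152.4, 232.1]
tcp_rot: [3.139, 0.433, 1.563]
contact_force: [0.0, -0.9, -2.5]
opening: 0.648
grasp_force: 64.7
clock: 14.9
eef_pos: [601.3, -152.2, 231.4]
tcp_rot: [3.141, 0.427, 1.564]
contact_force: [-0.2, -0.8, -3.0]
opening: 0.647
grasp_force: 64.8
F [-0.207 -0.122 -2.69 ] sd [0.54  0.378 0.677] E [-60.85  -33.109] [0.086 0.051]
```

Run:
```python
from h import *
import pickle
S,T=grab("scene",6),grab("top",6);pickle.dump((S,T),open("f1.pkl","wb"))
print(r.sense()["eef_pos"])
up=lambda f,x,y,w,h,k:cv2.convertScaleAbs(cv2.resize(f["img"].clip(0,255).astype(np.uint8)[y:y+h,x:x+w],None,fx=k,fy=k,interpolation=cv2.INTER_CUBIC),alpha=1.5,beta=40)
A=up(S,80,165,130,95,6)
t,y=.427,1.564
x=np.array([np.cos(y)*np.cos(t),np.sin(y)*np.cos(t),-np.sin(t)]);yy=np.array([-np.sin(y),np.cos(y),0]);z=np.cross(x,yy)
O=np.array(r.sense()["eef_pos"])-87.1*z
P=np.array([O-17*x+b*28*yy+c*z for b,c in((-1,0),(1,0),(1,105),(-1,105))]);q=proj(S,P);print(q,(q-[80,165])*6)
for p in (q-[80,165])*6: cv2.circle(A,tuple(int(v) for v in p),4,(0,255,0),1)
cv2.imwrite("pics/c6.png",A)
```

```text
[ 601.301 -151.521  231.088]
[[180.743 247.11 ]
 [171.088 227.903]
 [182.611 199.715]
 [193.198 219.522]] [[604.457 492.66 ]
 [546.531 377.415]
 [615.665 208.289]
 [679.19  327.131]]
```

View pics/c6.png

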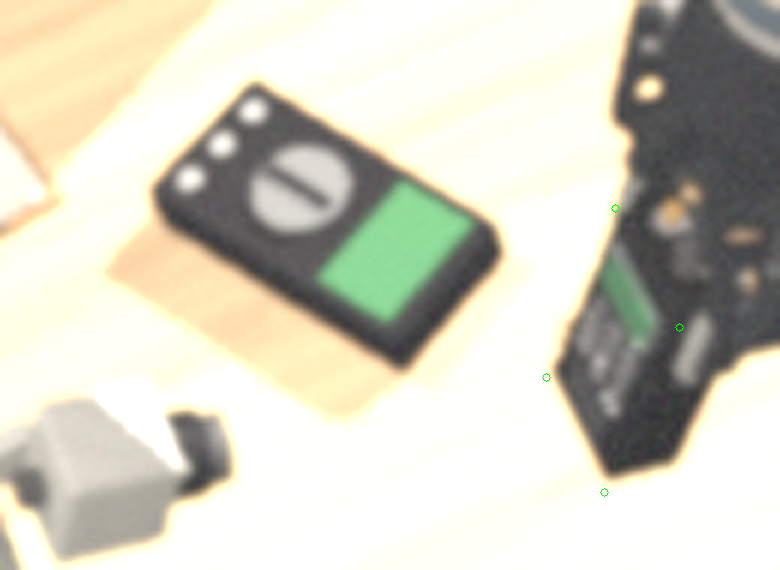

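```bash
cat > rad.py <<'E'
from h import *
import pickle
S,T=pickle.load(open("f1.pkl","rb"))
g=lambda p:np.array(p)/6.+[80,165]
segs=[((558,368),(607,250)),((557,372),(607,474)),((608,475),(670,462)),((674,458),(712,380))]
L=[edge(S["img"],g(a),g(b),2.5) for a,b in segs]
print([round(e[2],2) for e in L])
mid=[g((np.array(a)+b)/2.) for a,b in segs]
tcp=np.array([601.3,-151.8,231.2])
def ax(t,y):
    x=np.array([np.cos(y)*np.cos(t),np.sin(y)*np.cos(t),-np.sin(t)]);yy=np.array([-np.sin(y),np.cos(y),0]);return x,yy,np.cross(x,yy)
def pts(dx,dz,dt,dy=0,yaw=1.564):
    x,y,z=ax(.427+dt,yaw); O=tcp+dy*y; c=lambda a,b,h:O+(dx+a*17)*x+b*28*y+(dz-87.1+h)*z
    return [(c(-1,1,10),c(-1,1,60)),(c(-1,1,0),c(-1,-1,0)),(c(-1,-1,0),c(1,-1,0)),(c(1,-1,0),c(1,-1,40))]
def res(p):
    return np.concatenate([proj(S,q)@n-c for q,(n,c,_) in zip(pts(*p),L)])
print("nominal",res([0,0,0]).round(2))
for p0 in ([0,0,0],[0,0,0,0]):
    s=least_squares(res,p0);print(s.x,s.fun.round(2),s.cost)
E
python3 rad.py
```

```text
[np.float64(0.19), np.float64(0.03), np.float64(0.04), np.float64(0.05)]
nominal [ 0.43 -0.12  1.09  1.23  2.43  2.51  2.41  2.5 ]
[-0.87  12.308  0.053] [-1.09 -0.82  0.18  0.3  -0.42  0.08  0.95  1.67] 2.9272815315903875
[ 42.983 -74.752   0.002  49.07 ] [ 0.35 -0.12  0.18  0.28 -0.3  -0.17  0.15  0.21] 0.2163624400031869
```

```bash
cat >> rad.py <<'E'
print("pred c6 px",[((proj(S,q)-[80,165])*6).round(0).tolist() for q in pts(0,0,0)])
M=[np.linalg.solve([L[i][0],L[i+1][0]],[L[i][1],L[i+1][1]]) for i in range(3)];print("meas corners",[((m-[80,165])*6).round(0).tolist() for m in M])
hsv=cv2.cvtColor(S["img"].clip(0,255).astype(np.uint8),cv2.COLOR_BGR2HSV);roi=np.zeros(hsv.shape[:2],np.uint8);roi[203:226,178:192]=1
m=roi*((hsv[...,0]>50)&(hsv[...,0]<95)&(hsv[...,1]>60)&(hsv[...,2]>40)).astype(np.uint8)
c=max(cv2.findContours(m,0,1)[0],key=cv2.contourArea);mm=cv2.moments(m,True);p=np.array([mm["m10"],mm["m01"]])/mm["m00"]
x,y,z=ax(.427,1.564);F0=tcp-17*x
d=S["R"].T@np.array([(p[0]-S["cx"])/S["fx"],(p[1]-S["cy"])/S["fy"],1]);cc=-S["R"].T@S["t"];X=cc+d*((F0-cc)@x)/(d@x)
print("lcd px",p,mm["m00"],cv2.minAreaRect(c),"radio y,z",(X-tcp)@y,(X-tcp)@z+87.1)
for e,nm in zip(M,("bl","br")):
    d=S["R"].T@np.array([(e[0]-S["cx"])/S["fx"],(e[1]-S["cy"])/S["fy"],1]);X=cc+d*((F0-cc)@x)/(d@x);print(nm,(X-tcp)@y,(X-tcp)@z+87.1)
E
python3 rad.py|tail -5
```

```text
pred c6 px [[[552.0, 362.0], [584.0, 284.0]], [[546.0, 378.0], [604.0, 493.0]], [[604.0, 493.0], [682.0, 473.0]], [[682.0, 473.0], [711.0, 413.0]]]
meas corners [[547.0, 366.0], [604.0, 478.0], [672.0, 460.0]]
lcd px [183.796 214.551] 49.0 ((183.8529510498047, 214.58822631835938), (12.519396781921387, 3.944467544555664), 59.03623962402344) radio y,z 5.270076116321021 80.37721622572455
bl 29.643503897984846 5.27410990820546
br -24.849540447375226 5.786154938699141
```

```bash
cat > v.py <<'E'
from h import *
import pickle
S,T=pickle.load(open("f1.pkl","rb"))
exec(open("rad.py").read().split("def res")[0].split("tcp=")[1].join(["tcp=",""]))
q=[p for e in pts(0,0,0)[1:3] for p in e]+[pts(0,45,0)[1][0],pts(0,45,0)[1][1]]
u=proj(T,q);o=np.array([335,145])
A=cv2.convertScaleAbs(cv2.resize(T["img"].clip(0,255).astype(np.uint8)[145:205,305:385],None,fx=10,fy=10,interpolation=cv2.INTER_CUBIC),alpha=1.6,beta=50);o=np.array([305,145])
for p in u: cv2.circle(A,tuple(int(v) for v in (p-o)*10+5),4,(0,0,255),1)
print((u-o)*10);cv2.imwrite("pics/c7.png",A)
E
python3 v.py
```

```text
[[267.45  531.081]
 [268.837 352.852]
 [268.837 352.852]
 [162.008 357.038]
 [231.62  511.571]
 [233.273 327.735]]
```

View pics/c7.png

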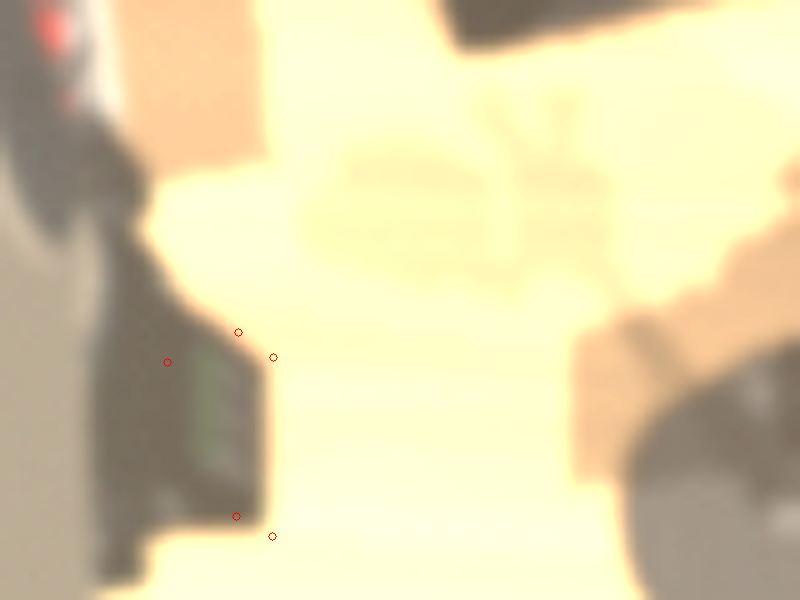

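Both views agree with the predicted radio pose to a few mm. In the top view the front's lower edge is at (331.7,158 to 174), and the keypad and LCD face the lens the right way up. I'll make a small trim, settle, then verify and hand in.

```bash
python3 -m inch '[[0,0.001,0.003,0,0,0,1],[0,0,0,0,0,0,1],[0,0,0,0,0,0,1],[0,0,0,0,0,0,1],[0,0,0,0,0,0,1],[0,0,0,0,0,0,1]]' 60
python3 - <<'E'
from h import *
s=r.sense();print(s["clock"],s["eef_pos"],s["qvel"],s["contact_force"])
S,T=grab("scene",4),grab("top",4)
import pickle
S0,T0=pickle.load(open("f0.pkl","rb"))
# anything else moved? difference away from arm
for n,a,b in(("scene",S0,S),("top",T0,T)):
    d=cv2.GaussianBlur(np.abs(a["img"]-b["img"]).max(2).astype(np.float32),(0,0),1)>35
    k,_,st,ce=cv2.connectedComponentsWithStats(d.astype(np.uint8));print(n,[(ce[i].round().tolist(),int(st[i,4])) for i in range(1,k) if st[i,4]>15])
A=cv2.resize(S["img"].clip(0,255).astype(np.uint8),(768,576));cv2.imwrite("pics/c8.png",A)
E
```

```text
clock: 16.8
eef_pos: [602.3, -152.8, 228.4]
tcp_rot: [-3.142, 0.429, 1.565]
contact_force: [-0.2, 0.2, -2.1]
opening: 0.646
grasp_force: 64.8
16.8 [ 602.267 -152.767  228.369] [ 0.    -0.001  0.    -0.003  0.001 -0.   ] [-0.242  0.193 -2.133]
scene [([110.0, 7.0], 114), ([136.0, 2.0], 117), ([219.0, 97.0], 13636), ([125.0, 11.0], 76), ([117.0, 33.0], 182), ([60.0, 122.0], 489), ([140.0, 130.0], 228), ([122.0, 167.0], 739), ([22.0, 160.0], 59), ([29.0, 189.0], 435), ([314.0, 195.0], 190), ([125.0, 220.0], 293), ([305.0, 217.0], 19), ([39.0, 239.0], 123), ([96.0, 239.0], 205), ([282.0, 240.0], 109), ([74.0, 251.0], 106), ([266.0, 251.0], 66), ([12.0, 263.0], 320), ([89.0, 351.0], 3618), ([32.0, 318.0], 69), ([48.0, 341.0], 60)]
top [([282.0, 193.0], 6133), ([417.0, 166.0], 2443), ([427.0, 192.0], 21), ([287.0, 212.0], 18), ([454.0, 253.0], 1085), ([285.0, 308.0], 6114), ([455.0, 243.0], 29), ([254.0, 257.0], 138), ([246.0, 279.0], 135), ([474.0, 294.0], 144), ([340.0, 300.0], 457), ([471.0, 321.0], 637), ([242.0, 313.0], 16), ([410.0, 321.0], 461), ([479.0, 363.0], 1631), ([351.0, 361.0], 2893), ([197.0, 360.0], 3139), ([408.0, 354.0], 95), ([147.0, 374.0], 336), ([307.0, 362.0], 17), ([501.0, 375.0], 347), ([376.0, 373.0], 110), ([359.0, 383.0], 16)]
```

View pics/c8.png

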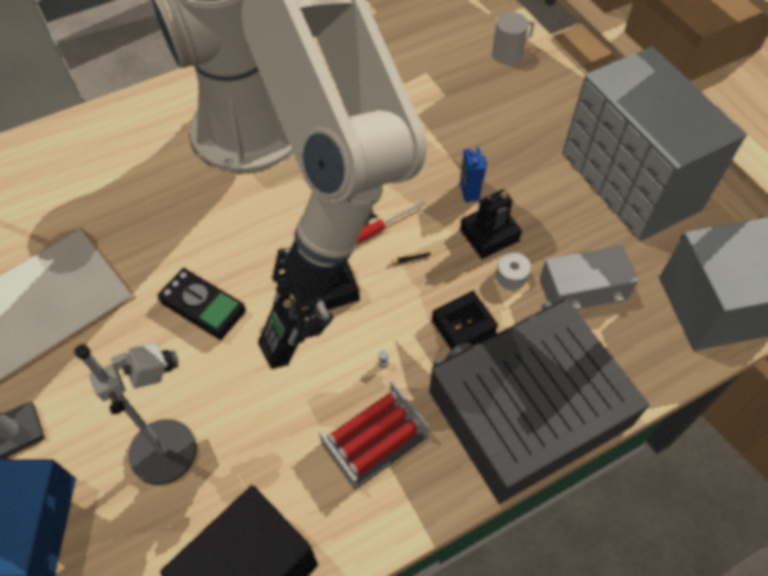

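The bench is undisturbed: the inspection camera is still at (92,240) in original pixels, the held radio is at about (186,220), and Q's charger is empty. One more weight average, then hand in.

```bash
python3 w.py && python3 w.py && python3 -c "
from rig import r
print(r.sign_off())"
```

```text
F [-0.087 -0.055 -2.887] sd [0.487 0.435 0.389] E [-61.072 -32.992] [0.002 0.001]
F [ 0.059 -0.001 -2.858] sd [0.559 0.611 0.452] E [-61.07  -32.992] [0.001 0.   ]
the job is handed in; nothing more can be done
None
```

I handed the job in with the arm holding the heavy radio (about 2.87 N, roughly 290 g) still in front of the lens. It is set for 15 cm, squared and leaned back to match the camera (image-based estimates agree to a few mm). Of the two empties, the one I lifted (about 1.9 N) is back in its charger, and the third was never touched.

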